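# Pack the jar case and re-hang its lid on the loose hinge pin

### The arm

A 6-joint arm with a two-finger parallel gripper is mounted at the origin on a cart in front of the work surface, level with it; the furniture and walls round the work are solid. World frame = base frame: x ahead of the robot, y to its left, z up, the work surface at z = 0. Lengths are in m, angles in rad, forces in N, time in s.
With the tool pointing down it reaches from about 0.3 to 0.875 m from the base axis. Payload 4.2 kg.
Tool frame: the origin (TCP) lies at the very end of the fingers, on their centre line; the grasp point (between the pads) lies 19 mm behind it; z points along the fingers, y is the line along which they close (so a half turn about z gives the same grasp; the last joint's range is limited). The gripper opens to 85 mm and grips with 20 to 120 N. Pads are 22 mm wide; open, the fingers measure 114 mm over their backs; the gripper's body (76 mm by 85 mm) begins 54 mm behind the grasp point. The pads swing forward as they close: fully open they stand 13 mm farther back than shut.
Start: joints at [-1.126, 0.32, 1.565, -0, 1.257, -0.02], TCP at [0.258, -0.514, 0.231] pointing down, gripper open.
Joint ranges: [-3.11, 3.11], [-0.84, 2.01], [0.21, 2.61], [-1.34, 4.49], [0.05, 2.63], [-2.56, 2.56]. Speed limits (rad/s): [2.57, 2.57, 3.14, 3.14, 3.14, 3.14].

### API

Orientations are given as a unit quaternion [w, x, y, z].
In Python, from station import r gives the robot as it stands.
- The arm moves only by the tool arm_command, never from a script. Its argument "series" is a list of rows, each an object with "dr": the turn, a rotation vector about the world's x, y, z in rad, a list of three; "linear": the shift along the world's x, y, z in cm, a list of three; "claw": the closure, from 0 (fully open) to 1 (shut). In form: [{"dr": [rx, ry, rz], "linear": [dx, dy, dz], "claw": claw}, ...]. A call has 1 to 8 rows; each row is the pose to reach, as a shift and turn from the pose commanded when the call began; what a row does not reach only later rows make up. A row lasts 1/10 s, in which the tool goes at most 50 mm and 8.59 degrees, less where a joint would pass 70% of its speed; a pose out of reach is approached as far as the arm can. A call with a gripper value outside its range is refused whole. The fingers move at their own pace and stop on an object; "squeeze" is the grip in N (left out, the last holds). Time passes only in rows, so rows that repeat a pose let the fingers close. It gives the time, the measured TCP pose, the force, the opening and the grip force at its end, in the units of the state.
- r.read_state(): the state, without advancing time (a new reading comes with each control period).
- r.read_camera(name): name is "scene" or "top" or "wrist"; returns a dict with "frame" (384x512x3 uint8, red, green, blue), "camera_matrix" (3x3 intrinsics, pixels), "D" ([k1, k2, p1, p2, k3] as OpenCV has them; the pictures are not rectified), "camera_from_world" (4x4, takes a point from world to camera coordinates); the wrist camera has in their place "hand_eye" (4x4, takes a point from camera to tool coordinates, whose origin is the TCP and whose axes are the flange's). Camera axes: x right, y down, z forward; pixel columns grow to the right and rows downward; lengths in m; the calibration is good to about 2 mm. A picture is of the moment at which its call begins: read the wrist's pose just before it. There is no depth.
- r.sign_off(): hands the job in; it is judged then, once.
The state is a dict: "time": time; "joints": joint angles; "qd": joint speeds; "joint_torque": joint torques, N m; "ee_pos": TCP position; "eef_rot": TCP orientation; "ft_force": force on the tool from outside, world axes, zero at the start; "moment": the same for the moment, N m; "gripper_width": finger opening in m; "grip_force": force on a finger pad.
Only numpy, scipy, OpenCV 4.12 (cv2) and the standard library are available. Lean on these libraries where they do the work, as an engineer would, in place of code of your own. Each camera call takes 0.05 s, during which the arm holds its last target. There are 200 camera calls.

### The job

Pack the little plywood jar case: stand the spare jar in its empty cell, put the lid on so that its hinge knuckles drop in between those of the case, and slide the loose hinge pin through all the knuckles until its tab comes up against the end one, so that the lid hangs on its hinge again. Keep the jars upright, and leave the tools and the tape lying around where they are.

Things in the scene. Friction and masses are not known exactly. Their poses are not given: they have to be found in the camera images.
- case: Plywood case without its lid; it does not shift. 68 mm along x, 168 mm along y, yaw within 0.2 rad, rim at z = 38 mm. Origin: centre of its underside on the table, z up. Loose-pin hinge on its -x side (facing the robot), three cells in a row along y inside.
- cell_mid (a point): Floor centre of the middle cell: case frame (0, 0, 10) mm, axes as the case's. Cells are 46 x 46 mm, centred at y = -50, 0 and +50 mm from here; two hold a jar, one is empty. Their liner (54.5 x 154.5 mm outside) ends 36 mm above this point, 8 mm above the case's rim; up there its sides lean in, 2.2 mm at the top, to lead the lid on.
- hinge_mid (a point): Middle of the case's hinge axis: case frame (-44.5, 0, 38) mm, axes as the case's; the hinge runs along y. Three fixed steel knuckles (tubes 30 mm long, 15 mm outside, 11 mm bore) are centred at y = -68, 0 and +68 mm from here; the barrel ends at y = -83 and +83 mm.
- lid: Box-shaped plywood lid 68 x 168 mm, 40 mm from rim to top, about 0.25 kg, lying right way up left of the case. Origin: centre of its rim plane (7.5 mm above the table as it lies), z up, y along its length. Inside 58 x 158 mm, 35 mm deep. Seated, its frame is 38 mm above the case's at the same yaw. Two catch plates on its +x side hang 7.5 mm below the rim and pass outside the case with 2.5 mm to spare.
- lid_grip (a point): Centre of the top of the lid: lid frame (0, 0, 40) mm. From here a wooden grip bar rises 22 mm; it is 14 mm wide in x and 70 mm long in y.
- lid_hinge (a point): Middle of the lid's knuckle axis: lid frame (-44.5, 0, 0) mm; coincides with hinge_mid when the lid is seated. Two steel knuckles like the case's are centred at y = -34 and +34 mm from here and drop between the case's with 4 mm of room at each end.
- pin: Loose steel hinge pin, about 0.08 kg, lying level on the table. Origin: on the shaft's axis at the shoulder, 4 mm above the table. Shaft 8 mm thick, 172 mm along +y (roughly the robot's left). Tab to grip: flat-sided, 14 mm wide in x, z = -4 to +14 mm, y = 0 to -38 mm; it stops at the end knuckle. Home: shoulder 83 mm from hinge_mid, tip out at the far end. Let go, it may roll over in the bore: harmless.
- pin_tip (a point): Very tip of the pin, pin frame (0, 172, 0) mm; the last 8 mm are a cone, 3 mm across at the tip.
- jar_a: One of three alike closed jars: white body 40 mm across and 37 mm tall, grey ribbed screw cap 38 mm across from z = 38 to 60 mm. Origin: centre of its underside, z up. Mass about 0.11 kg. Any of the three may stand in any cell; the spare one is jar_c.
- jar_b: Second jar, like jar_a.
- jar_c: The spare jar, like jar_a, standing on the table to the right of the case.
- cutter: Snap-off cutter lying beyond the case, 176 mm long; to be left alone.
- masking_tape: Roll of masking tape 96 mm across, 25 mm tall, beyond the case; to be left alone.
- clay_spatula: Clay spatula 178 mm long lying at the table's near edge; to be left alone.
- loop_tool: Loop tool 169 mm long lying at the table's near edge; to be left alone.

How it is judged:
By the outcome, as a careful person would: the job done as asked, in the order asked, and still so for the second after the job is handed in, with the robot touching nothing.
It also fails if it takes over 67 s, if anything falls off the work surface, if the arm or the gripper's body presses on something with over 40 N, if the wrist force passes 120 N, or if a joint passes its speed limit or range.

## Working session

There is one attempt and no reset: what is moved stays moved. The work goes in short steps, Python scripts to look and compute and a tool call to move; the robot and the scene stay as the last step left them, time stands still between calls to the robot, and variables do not carry over. Pictures are saved under pics/ and viewed, at most 10 in all, crops included, and the job is handed in when it is done.

Besides the shell and the picture viewer there is one more tool, called after ">>>" as name([rows], argument=value, ...), one row to a line, values as JSON. arm_command: Moves the arm, as the interface text tells. Its arguments: {"type":"object","properties":{"series":{"type":"array","items":{"type":"object","properties":{"dr":{"type":"array","items":{"type":"number"}},"linear":{"type":"array","items":{"type":"number"}},"claw":{"type":"number"}}}},"squeeze":{"type":"number"}},"required":["series"]}

```bash
ls; mkdir -p pics
cat > h.py <<'E'
import numpy as np, cv2
from station import r
def ray(c,uv):
    K=np.array(c["camera_matrix"]);D=np.array(c["D"],float)
    p=cv2.undistortPoints(np.array(uv,float).reshape(-1,1,2),K,D).reshape(-1,2)
    T=np.array(c["camera_from_world"]);R=T[:3,:3];t=T[:3,3]
    d=np.c_[p,np.ones(len(p))]@R
    return -R.T@t,d
def atz(c,uv,z):
    o,d=ray(c,uv);z=np.broadcast_to(z,len(d))
    return o+d*((z-o[2])/d[:,2])[:,None]
def proj(c,P):
    T=np.array(c["camera_from_world"])
    return cv2.projectPoints(np.array(P,float).reshape(-1,1,3),cv2.Rodrigues(T[:3,:3])[0],T[:3,3],np.array(c["camera_matrix"]),np.array(c["D"],float))[0].reshape(-1,2)
def wrist(s,c):
    from scipy.spatial.transform import Rotation as Ro
    q=s["eef_rot"];W=np.eye(4);W[:3,:3]=Ro.from_quat([q[1],q[2],q[3],q[0]]).as_matrix();W[:3,3]=s["ee_pos"]
    c["camera_from_world"]=np.linalg.inv(W@np.array(c["hand_eye"]));return c
def save(c,n,crop=None,f=1):
    im=c["frame"][:,:,::-1]
    if crop: x0,y0,x1,y1=crop; im=im[y0:y1,x0:x1]
    cv2.imwrite("pics/"+n,cv2.resize(im,None,fx=f,fy=f,interpolation=cv2.INTER_CUBIC))
def dump(c,n):
    import pickle; pickle.dump(c,open(n,"wb"))
E
python3 - <<'E'
from h import *
print(r.read_state())
for n in ["top","scene"]:
    c=r.read_camera(n);dump(c,n+".pkl");save(c,n+".png",None,1.55)
    T=np.array(c["camera_from_world"]);print(n,-T[:3,:3].T@T[:3,3],np.array(c["camera_matrix"])[0,0])
print(r.read_camera("wrist")["hand_eye"])
E
```

```text
pics
{'time': 0.0, 'joints': array([-1.12601573e+00,  3.20260532e-01,  1.56568521e+00, -2.87727825e-06,
        1.25737405e+00, -2.00026064e-02]), 'qd': array([ 0.0009885 ,  0.00072   , -0.00145676, -0.00084575, -0.00139015,
        0.00010126]), 'joint_torque': array([ 2.07253819e-03, -4.15528679e+01, -2.34159940e+01,  1.09854372e-05,
        8.03155446e-03,  9.84036660e-06]), 'ee_pos': array([ 0.25752541, -0.51357424,  0.23049787]), 'eef_rot': array([-8.43872094e-04,  9.73117914e-01,  2.30305840e-01, -1.83373254e-04]), 'ft_force': array([-1.63849785,  0.8174198 , -0.39828421]), 'moment': array([-0.00541679, -0.01107774,  0.01870315]), 'grip_force': 0.0, 'gripper_width': 0.0854884710102527}
top [0.27057331 0.03508788 1.45377422] 452.92154760872495
scene [-0.10716878  0.3604009   0.89193632] 415.2493340750902
[[-9.89069661e-05 -9.57918413e-01 -2.87040598e-01  7.37603882e-02]
 [ 9.99999543e-01 -3.67615059e-04  8.82238663e-04 -4.35550048e-04]
 [-9.50633106e-04 -2.87040380e-01  9.57918012e-01 -1.43851111e-01]
 [ 0.00000000e+00  0.00000000e+00  0.00000000e+00  1.00000000e+00]]
```

View pics/top.png

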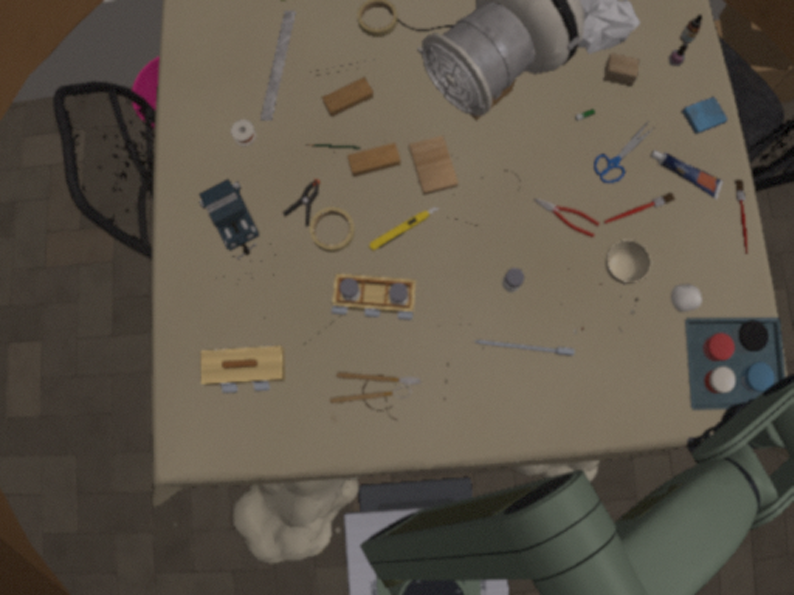

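View pics/scene.png

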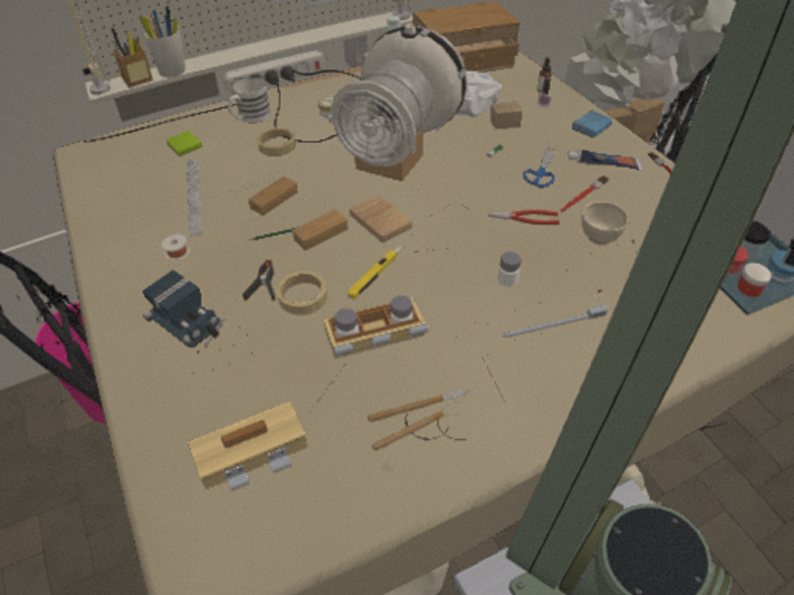

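Top view (in 1.55× pixels): the case is at (374,294), with jars in its two end cells and the middle cell empty. The spare jar is at (513,278), the lid at (242,365) and the pin runs from tip (478,343) to tab (574,351). In the scene view the case is at (376,325) and the lid at (248,440).

Run:
```python
from h import *
import pickle
np.set_printoptions(precision=4,suppress=True)
t=pickle.load(open("top.pkl","rb"));s=pickle.load(open("scene.pkl","rb"))
f=lambda c,uv,z:atz(c,np.array(uv,float)/1.55,z)
print("jars case",f(t,[[348,288],[398,293],[513,276]],[.07,.07,.06]))
print("case corners",f(t,[[335,274],[416,279],[413,314],[331,309]],.038))
print("lid",f(t,[[201,349],[282,346],[284,382],[203,385]],.0475))
print("lidbar",f(t,[[223,364],[257,364]],.0695))
print("pin",f(t,[[478,343],[557,350],[574,351]],[.004,.004,.018]))
print("scene jar",f(s,[[511,258],[345,316],[401,302]],[.06,.07,.07]))
save(t,"topc.png",(120,160,380,265),3)
```

```text
jars case [[ 0.5987  0.1197  0.07  ]
 [ 0.5811  0.0194  0.07  ]
 [ 0.6022 -0.219   0.06  ]]
case corners [[ 0.6382  0.1471  0.038 ]
 [ 0.6154 -0.0203  0.038 ]
 [ 0.542  -0.0086  0.038 ]
 [ 0.5645  0.1591  0.038 ]]
lid [[0.4978 0.4302 0.0475]
 [0.493  0.262  0.0475]
 [0.4195 0.261  0.0475]
 [0.4237 0.4275 0.0475]]
lidbar [[0.461  0.3794 0.0695]
 [0.4566 0.3103 0.0695]]
pin [[ 0.4772 -0.1405  0.004 ]
 [ 0.4498 -0.3056  0.004 ]
 [ 0.4431 -0.3381  0.018 ]]
scene jar [[ 0.5997 -0.2241  0.06  ]
 [ 0.6004  0.118   0.07  ]
 [ 0.5854  0.0175  0.07  ]]
```

View pics/topc.png

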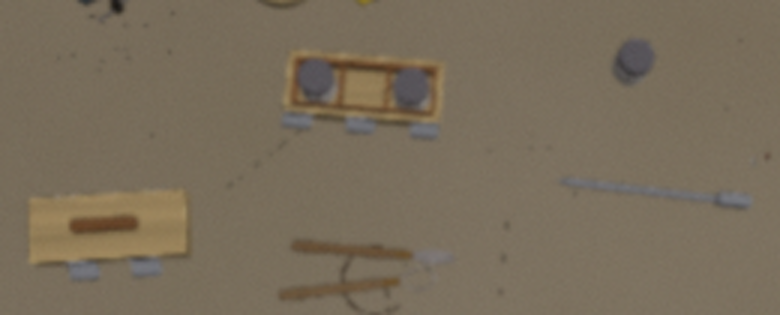

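The close crop agrees: the case's y axis leans toward +x (yaw about -0.165), the lid's yaw is about -0.03, and the pin's is about -0.165. The middle cell is empty. I'm moving over the spare jar with the tool at the case's yaw.

>>> arm_command([
  {"dr":[0,0,0.94],"linear":[33,28.5,2],"claw":0},
  {"dr":[0,0,0.94],"linear":[33,28.5,2],"claw":0},
  {"dr":[0,0,0.94],"linear":[33,28.5,2],"claw":0},
  {"dr":[0,0,0.94],"linear":[33,28.5,2],"claw":0},
  {"dr":[0,0,0.94],"linear":[33,28.5,2],"claw":0},
  {"dr":[0,0,0.94],"linear":[33,28.5,2],"claw":0},
  {"dr":[0,0,0.94],"linear":[33,28.5,2],"claw":0},
  {"dr":[0,0,0.94],"linear":[33,28.5,2],"claw":0},
], squeeze=30)

```text
time: 0.95
ee_pos: [0.5613, -0.2512, 0.2495]
eef_rot: [-0.0, 0.763, 0.646, -0.0]
ft_force: [0.1, -0.8, -0.1]
gripper_width: 0.0853
grip_force: 0.0
```

>>> arm_command([
  {"dr":[0,0,0],"linear":[0,0,0],"claw":0},
  {"dr":[0,0,0],"linear":[0,0,0],"claw":0},
  {"dr":[0,0,0],"linear":[0,0,0],"claw":0},
])

```text
time: 1.25
ee_pos: [0.5593, -0.2533, 0.2493]
eef_rot: [-0.0, 0.763, 0.646, -0.0]
ft_force: [-0.1, -0.2, -0.0]
gripper_width: 0.0854
grip_force: 0.0
```

Run:
```python
from h import *
s=r.read_state();c=wrist(s,r.read_camera("wrist"));dump(c,"wj.pkl");print(c["camera_matrix"][0][0])
```

```text
341.85968516609455
```

>>> arm_command([
  {"dr":[0,0,0],"linear":[3,31,0],"claw":0},
  {"dr":[0,0,0],"linear":[3,31,0],"claw":0},
  {"dr":[0,0,0],"linear":[3,31,0],"claw":0},
  {"dr":[0,0,0],"linear":[3,31,0],"claw":0},
  {"dr":[0,0,0],"linear":[3,31,0],"claw":0},
  {"dr":[0,0,0],"linear":[3,31,0],"claw":0},
  {"dr":[0,0,0],"linear":[3,31,0],"claw":0},
  {"dr":[0,0,0],"linear":[3,31,0],"claw":0},
])

```text
time: 2.1
ee_pos: [0.5899, 0.0575, 0.2497]
eef_rot: [0.0, 0.763, 0.647, -0.0]
ft_force: [-0.7, -1.0, 0.5]
gripper_width: 0.0855
grip_force: 0.0
```

Run:
```python
from h import *
import pickle
s=r.read_state();print(s["qd"].round(3),s["ee_pos"]);c=wrist(s,r.read_camera("wrist"));dump(c,"wc.pkl")
j=pickle.load(open("wj.pkl","rb"))
im=np.hstack([j["frame"],c["frame"]])[:,:,::-1]
cv2.imwrite("pics/jc.png",cv2.resize(im,None,fx=.78,fy=.78,interpolation=cv2.INTER_AREA))
save(c,"wc.png",None,1.55)
```

```text
[-0.049 -0.003  0.007 -0.025  0.003 -0.014] [0.5899086  0.05749295 0.2496996 ]
```

View pics/jc.png

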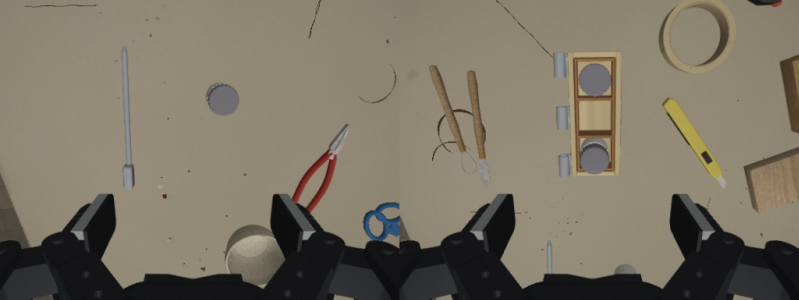

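View pics/wc.png

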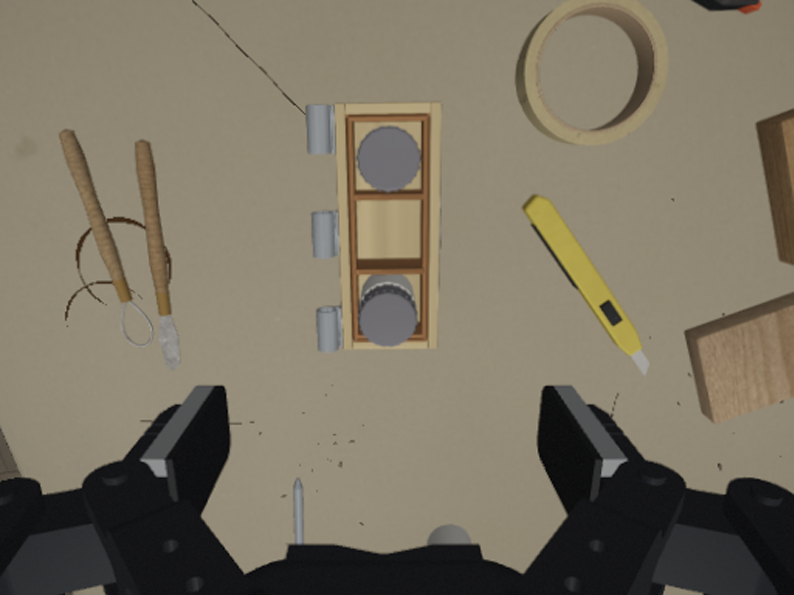

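The left half shows the spare jar's cap centred at (224,99) and the pin from tip (124,47) to tab end (128,188). The right picture shows the case rim corners at (336,103), (441,103), (437,348) and (344,348), the end-jar caps at (389,158) and (388,317), the knuckles at (320,128), (324,234) and (328,329), and the middle cell empty.

```bash
cat > fit.py <<'E'
from h import *
from scipy.optimize import least_squares
def fit(c,uv,P,x0):
    P=np.array(P,float);uv=np.array(uv,float)
    def W(x):
        C,S=np.cos(x[2]),np.sin(x[2]);return np.c_[x[0]+C*P[:,0]-S*P[:,1],x[1]+S*P[:,0]+C*P[:,1],P[:,2]]
    s=least_squares(lambda x:(proj(c,W(x))-uv).ravel(),x0)
    return s.x,s.fun.reshape(-1,2)
E
python3 - <<'E'
from fit import *
import pickle
np.set_printoptions(precision=4,suppress=True)
j=pickle.load(open("wj.pkl","rb"));c=pickle.load(open("wc.pkl","rb"))
print("jar",atz(j,np.array([[224,99]])/.78,.06))
P=[[-.034,.084,.038],[.034,.084,.038],[.034,-.084,.038],[-.034,-.084,.038]]
uv=np.array([[336,103],[441,103],[437,348],[344,348]])/1.55
print(fit(c,uv,P,[.59,.07,-.16]))
K=[[-.0445,.083,.0455],[-.0445,.053,.0455],[-.0445,.015,.0455],[-.0445,-.015,.0455],[-.0445,-.053,.0455],[-.0445,-.083,.0455]]
uk=np.array([[319.5,104],[321,153],[323.5,211],[325,257],[327,308],[328,350]])/1.55
print(fit(c,np.r_[uv,uk],P+K,[.59,.07,-.16]))
print("jars",atz(c,np.array([[389,158],[388,317]])/1.55,.07))
print("pin",atz(j,np.array([[124,47],[127,164],[128,188]])/.78,[.004,.011,.018]))
E
```

```text
jar [[ 0.6039 -0.2223  0.06  ]]
(array([ 0.5964,  0.0675, -0.1548]), array([[-0.5611,  0.0645],
       [ 0.7944, -0.6271],
       [ 0.2117,  0.1139],
       [-0.4749,  0.6744]]))
(array([ 0.597 ,  0.0679, -0.1587]), array([[ 0.3331, -0.6763],
       [ 1.7192, -1.0809],
       [ 0.4438, -0.2364],
       [-0.2695,  0.1064],
       [-0.5359, -0.6187],
       [-0.3563, -0.2284],
       [-0.5514,  0.871 ],
       [-0.431 ,  0.0501],
       [-0.3856,  1.8029],
       [-0.011 ,  0.629 ]]))
jars [[0.6039 0.1178 0.07  ]
 [0.5872 0.0195 0.07  ]]
pin [[ 0.483  -0.1358  0.004 ]
 [ 0.4495 -0.3012  0.011 ]
 [ 0.4439 -0.3376  0.018 ]]
```

>>> arm_command([
  {"dr":[0,0,0.005],"linear":[1.4,-28,-6],"claw":0},
  {"dr":[0,0,0.005],"linear":[1.4,-28,-8],"claw":0},
  {"dr":[0,0,0.005],"linear":[1.4,-28,-10],"claw":0},
  {"dr":[0,0,0.005],"linear":[1.4,-28,-12],"claw":0},
  {"dr":[0,0,0.005],"linear":[1.4,-28,-12],"claw":0},
  {"dr":[0,0,0.005],"linear":[1.4,-28,-12],"claw":0},
  {"dr":[0,0,0.005],"linear":[1.4,-28,-12],"claw":0},
  {"dr":[0,0,0.005],"linear":[1.4,-28,-12],"claw":0},
])

```text
time: 2.95
ee_pos: [0.6024, -0.2262, 0.1285]
eef_rot: [-0.001, 0.763, 0.646, -0.001]
ft_force: [0.5, 0.9, 0.4]
gripper_width: 0.0851
grip_force: 0.0
```

Run:
```python
from h import *
s=r.read_state();print(s["qd"].round(3),s["ee_pos"]);c=wrist(s,r.read_camera("wrist"));dump(c,"wj2.pkl")
print(proj(c,[[.6039,-.2223,.06]]))
save(c,"wj2.png",None,1.4)
```

```text
[ 0.057 -0.035 -0.012  0.019  0.01   0.008] [ 0.60235085 -0.22617308  0.12854864]
[[248.16981281 199.38182228]]
```

View pics/wj2.png

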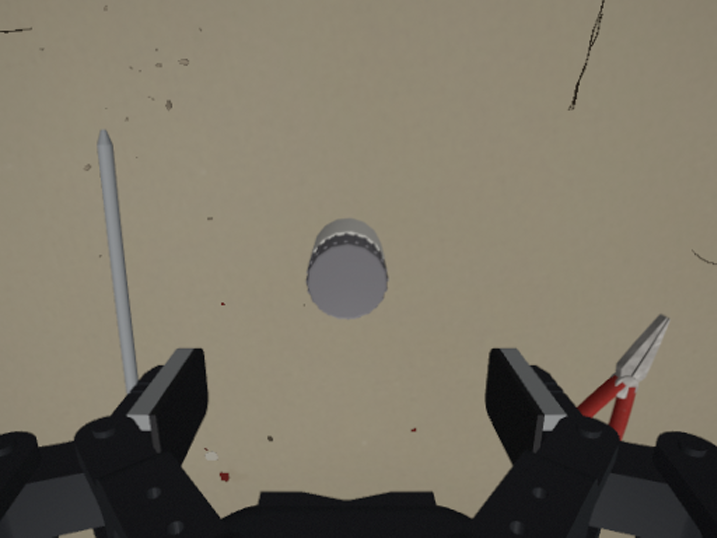

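The cap centre is at (347,279), which is (248.2,199.3) in raw pixels and matches the prediction. I'll descend and grip.

>>> arm_command([
  {"dr":[0,0,0],"linear":[0,0,-4.5],"claw":0},
  {"dr":[0,0,0],"linear":[0,0,-8.8],"claw":0},
  {"dr":[0,0,0],"linear":[0,0,-8.8],"claw":0},
  {"dr":[0,0,0],"linear":[0,0,-8.8],"claw":0},
])

```text
time: 3.4
ee_pos: [0.6047, -0.2222, 0.043]
eef_rot: [0.0, 0.761, 0.648, 0.0]
ft_force: [-0.6, 0.3, 1.0]
gripper_width: 0.0859
grip_force: 0.0
```

>>> arm_command([
  {"dr":[0,0,0],"linear":[0,0,0],"claw":0.8},
  {"dr":[0,0,0],"linear":[0,0,0],"claw":0.8},
  {"dr":[0,0,0],"linear":[0,0,0],"claw":0.8},
  {"dr":[0,0,0],"linear":[0,0,0],"claw":0.8},
  {"dr":[0,0,0],"linear":[0,0,0],"claw":0.8},
  {"dr":[0,0,0],"linear":[0,0,0],"claw":0.8},
])

```text
time: 4.0
ee_pos: [0.6049, -0.2231, 0.0434]
eef_rot: [0.001, 0.762, 0.648, 0.001]
ft_force: [-2.1, 0.6, 6.6]
gripper_width: 0.0368
grip_force: 29.3
```

>>> arm_command([
  {"dr":[0,0,0],"linear":[0,0,4.5],"claw":0.8},
  {"dr":[0,0,0],"linear":[0,0,9],"claw":0.8},
  {"dr":[0,0,0],"linear":[-0.1,4.5,10],"claw":0.8},
  {"dr":[0,0,0],"linear":[-0.3,9.5,10],"claw":0.8},
  {"dr":[0,0,0],"linear":[-0.4,14.5,10],"claw":0.8},
  {"dr":[0,0,0],"linear":[-0.6,19.5,10],"claw":0.8},
  {"dr":[0,0,0],"linear":[-0.7,24.5,10],"claw":0.8},
  {"dr":[0,0,0],"linear":[-0.8,29.05,10],"claw":0.8},
])

```text
time: 4.8
ee_pos: [0.5956, 0.0699, 0.1418]
eef_rot: [-0.0, 0.762, 0.648, 0.0]
ft_force: [1.2, -0.3, -1.0]
gripper_width: 0.0364
grip_force: 31.0
```

>>> arm_command([
  {"dr":[0,0,0],"linear":[0,0,0],"claw":0.8},
  {"dr":[0,0,0],"linear":[0,0,0],"claw":0.8},
  {"dr":[0,0,0],"linear":[0,0,0],"claw":0.8},
])

```text
time: 5.1
ee_pos: [0.5961, 0.0667, 0.1416]
eef_rot: [0.0, 0.762, 0.648, -0.0]
ft_force: [0.7, -0.5, -0.7]
gripper_width: 0.0367
grip_force: 31.0
```

Run:
```python
from h import *
s=r.read_state();print(s["ee_pos"],s["eef_rot"]);c=wrist(s,r.read_camera("wrist"));dump(c,"wh.pkl")
save(c,"wh.png",None,1.5)
```

```text
[0.59610061 0.06669646 0.14159306] [ 1.69392257e-04  7.61887828e-01  6.47708925e-01 -2.40398013e-04]
```

View pics/wh.png

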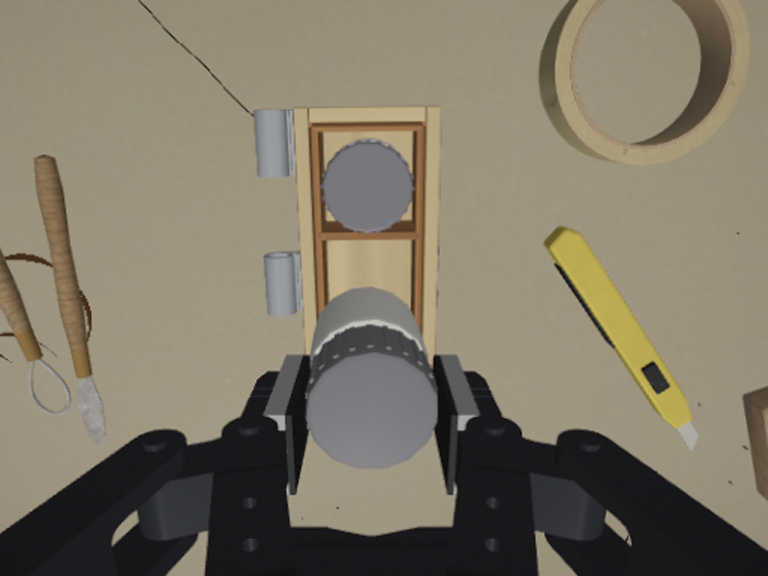

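The held cap's centre is at (372,405), the case's far rim corners are at (295,107) and (440,107), the far jar's cap is at (367,186), and the knuckle ends are at (273,109/176) and (282,252/316).

Run:
```python
from fit import *
import pickle
np.set_printoptions(precision=4,suppress=True)
c=pickle.load(open("wh.pkl","rb"))
print("held",atz(c,np.array([[372,405]])/1.5,.1416+.0166))
P=[[-.034,.084,.038],[.034,.084,.038],[-.0445,.083,.0455],[-.0445,.053,.0455],[-.0445,.015,.0455],[-.0445,-.015,.0455]]
uv=np.array([[295,107],[440,107],[272,109],[274,176],[281,252],[283,316]])/1.5
print(fit(c,uv,P,[.59,.07,-.16]))
print("farjar",atz(c,np.array([[367,186]])/1.5,.07))
```

```text
held [[0.597  0.0675 0.1582]]
(array([ 0.5972,  0.0683, -0.1523]), array([[ 0.4702, -0.5095],
       [ 2.7617, -1.4955],
       [-1.3949, -0.5826],
       [-0.0612,  0.3152],
       [-1.4773,  3.1923],
       [-0.3573, -0.3463]]))
farjar [[0.6034 0.1186 0.07  ]]
```

>>> arm_command([
  {"dr":[0,0,0],"linear":[0,0.05,-2.5],"claw":0.8},
  {"dr":[0,0,0],"linear":[0,0.05,-4.5],"claw":0.8},
  {"dr":[0,0,0],"linear":[0,0.05,-6.0],"claw":0.8},
  {"dr":[0,0,0],"linear":[0,0.05,-7.2],"claw":0.8},
  {"dr":[0,0,0],"linear":[0,0.05,-8.2],"claw":0.8},
  {"dr":[0,0,0],"linear":[0,0.05,-8.6],"claw":0.8},
  {"dr":[0,0,0],"linear":[0,0.05,-8.6],"claw":0.8},
])

```text
time: 5.85
ee_pos: [0.5961, 0.0678, 0.0553]
eef_rot: [-0.0, 0.762, 0.648, -0.0]
ft_force: [0.2, 0.1, -1.1]
gripper_width: 0.0369
grip_force: 31.1
```

>>> arm_command([
  {"dr":[0,0,0],"linear":[0,0,-0.15],"claw":0.8},
  {"dr":[0,0,0],"linear":[0,0,-0.15],"claw":0.3},
  {"dr":[0,0,0],"linear":[0,0,-0.15],"claw":0.3},
  {"dr":[0,0,0],"linear":[0,0,0.5],"claw":0.2},
  {"dr":[0,0,0],"linear":[0,0,3],"claw":0.0},
  {"dr":[0,0,0],"linear":[0,0,7],"claw":0.0},
  {"dr":[0,0,0],"linear":[0,0,11],"claw":0.0},
  {"dr":[0,0,0],"linear":[0,0,15],"claw":0.0},
])

```text
time: 6.65
ee_pos: [0.596, 0.0682, 0.2081]
eef_rot: [0.0, 0.762, 0.648, 0.0]
ft_force: [1.3, 0.1, 0.4]
gripper_width: 0.0856
grip_force: 0.0
```

Run:
```python
from h import *
s=r.read_state();print(s["ee_pos"],s["gripper_width"]);c=wrist(s,r.read_camera("wrist"));dump(c,"wp.pkl")
```

```text
[0.59604225 0.06820011 0.20811928] 0.08559297778491816
```

>>> arm_command([
  {"dr":[0,0,0.13],"linear":[-2.2,4.5,0],"claw":0},
  {"dr":[0,0,0.13],"linear":[-4.4,9,0],"claw":0},
  {"dr":[0,0,0.13],"linear":[-6.6,13.5,0],"claw":0},
  {"dr":[0,0,0.13],"linear":[-8.8,18,0],"claw":0},
  {"dr":[0,0,0.13],"linear":[-11,22.5,0],"claw":0},
  {"dr":[0,0,0.13],"linear":[-13.8,27.3,0],"claw":0},
  {"dr":[0,0,0.13],"linear":[-13.8,27.3,0],"claw":0},
  {"dr":[0,0,0.13],"linear":[-13.8,27.3,0],"claw":0},
])

```text
time: 7.5
ee_pos: [0.4574, 0.3423, 0.2061]
eef_rot: [0.0, 0.717, 0.697, 0.0]
ft_force: [1.3, -0.3, 0.5]
gripper_width: 0.0856
grip_force: 0.0
```

Run:
```python
from h import *
import pickle
s=r.read_state();print(s["ee_pos"],s["eef_rot"],s["qd"].round(3));c=wrist(s,r.read_camera("wrist"));dump(c,"wl.pkl")
p=pickle.load(open("wp.pkl","rb"))
a=cv2.resize(p["frame"][:,120:400],None,fx=.8,fy=.8);b=cv2.resize(c["frame"],None,fx=1.1,fy=1.1,interpolation=cv2.INTER_CUBIC)
im=np.zeros((b.shape[0],a.shape[1]+b.shape[1],3),np.uint8);im[:a.shape[0],b.shape[1]:]=a;im[:,:b.shape[1]]=b
print(im.shape);cv2.imwrite("pics/lid.png",im[:,:,::-1])
```

```text
[0.45743443 0.34230802 0.20613139] [2.72875884e-04 7.16861498e-01 6.97215432e-01 3.99820469e-04] [-0.051 -0.001  0.005 -0.013  0.001 -0.008]
(422, 787, 3)
```

View pics/lid.png

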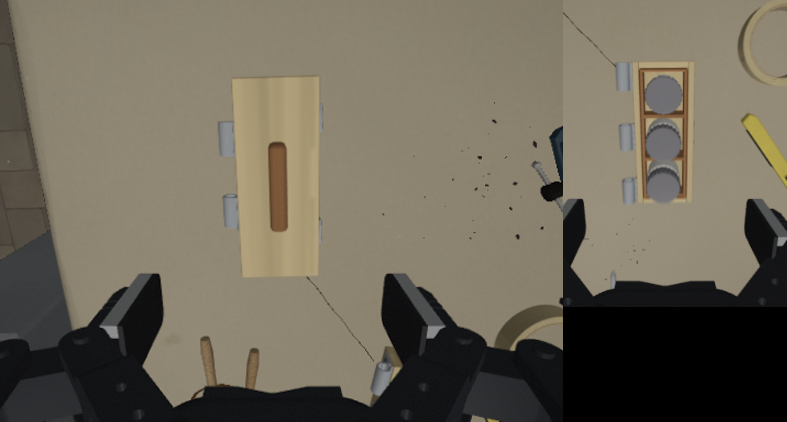

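The jar stands upright in the middle cell. The lid's top corners are at (233,79), (319,76), (319,275) and (242,277), its bar ends at (277,142) and (279,231), and its knuckles run (227,121–156) and (230,194–229).

Run:
```python
from fit import *
import pickle
np.set_printoptions(precision=4,suppress=True)
c=pickle.load(open("wl.pkl","rb"))
P=[[-.034,.084,.0475],[.034,.084,.0475],[.034,-.084,.0475],[-.034,-.084,.0475],[0,.035,.0695],[0,-.035,.0695],[-.0445,.049,.015],[-.0445,.019,.015],[-.0445,-.019,.015],[-.0445,-.049,.015]]
uv=np.array([[233,79],[319,76],[319,275],[242,277],[277.5,142],[279,231],[226,122],[227,156],[230,194],[231,229]])/1.1
print(fit(c,uv,P,[.46,.34,-.02]));print(fit(c,uv[:6],P[:6],[.46,.34,-.02]))
```

```text
(array([ 0.4634,  0.3478, -0.0027]), array([[-1.4653, -1.8363],
       [ 1.3689, -1.2221],
       [-0.5301, -0.0541],
       [-0.1163, -0.2406],
       [ 0.2074,  1.5381],
       [ 0.5155,  1.4228],
       [-0.5932, -0.4818],
       [ 0.2942, -0.1957],
       [-0.2435,  2.6768],
       [ 0.5071, -1.1952]]))
(array([ 0.4634,  0.3477, -0.0009]), array([[-1.628 , -1.6313],
       [ 1.1953, -1.1685],
       [-0.3748, -0.0215],
       [ 0.0473, -0.0961],
       [ 0.1381,  1.6631],
       [ 0.5927,  1.5284]]))
```

>>> arm_command([
  {"dr":[0,0,0.02],"linear":[0.6,0.6,-4],"claw":0},
  {"dr":[0,0,0.02],"linear":[0.6,0.6,-8],"claw":0},
  {"dr":[0,0,0.02],"linear":[0.6,0.6,-11],"claw":0},
  {"dr":[0,0,0.02],"linear":[0.6,0.6,-11],"claw":0},
  {"dr":[0,0,0.02],"linear":[0.6,0.6,-11],"claw":0},
  {"dr":[0,0,0.02],"linear":[0.6,0.6,-11],"claw":0},
])

```text
time: 8.15
ee_pos: [0.4659, 0.3473, 0.0978]
eef_rot: [0.0, 0.711, 0.703, 0.002]
ft_force: [1.1, 0.6, 0.2]
gripper_width: 0.0854
grip_force: 0.0
```

>>> arm_command([
  {"dr":[0,0,0],"linear":[-0.25,0,-2.5],"claw":0},
  {"dr":[0,0,0],"linear":[-0.25,0,-4.4],"claw":0.3},
  {"dr":[0,0,0],"linear":[-0.25,0,-4.4],"claw":0.6},
  {"dr":[0,0,0],"linear":[-0.25,0,-4.4],"claw":1},
  {"dr":[0,0,0],"linear":[-0.25,0,-4.4],"claw":1},
  {"dr":[0,0,0],"linear":[-0.25,0,-4.4],"claw":1},
  {"dr":[0,0,0],"linear":[-0.25,0,-4.4],"claw":1},
  {"dr":[0,0,0],"linear":[-0.25,0,-4.4],"claw":1},
], squeeze=60)

```text
time: 8.95
ee_pos: [0.4626, 0.3478, 0.0534]
eef_rot: [0.0, 0.711, 0.703, 0.002]
ft_force: [-0.8, -1.3, 6.7]
gripper_width: 0.0119
grip_force: 61.0
```

>>> arm_command([
  {"dr":[0,0,0],"linear":[0,0,3],"claw":1},
  {"dr":[0,0,0],"linear":[0,0,7],"claw":1},
  {"dr":[0,0,-0.05],"linear":[1,-2,11],"claw":1},
  {"dr":[0,0,-0.1],"linear":[3,-6,11],"claw":1},
  {"dr":[0,0,-0.147],"linear":[5,-10.4,11],"claw":1},
  {"dr":[0,0,-0.147],"linear":[7,-14.6,11],"claw":1},
  {"dr":[0,0,-0.147],"linear":[9,-18.8,11],"claw":1},
  {"dr":[0,0,-0.147],"linear":[11,-23,11],"claw":1},
])

```text
time: 9.75
ee_pos: [0.5718, 0.1154, 0.1615]
eef_rot: [-0.0, 0.761, 0.649, -0.0]
ft_force: [0.7, 0.9, -3.4]
gripper_width: 0.0123
grip_force: 59.8
```

>>> arm_command([
  {"dr":[0,0,0],"linear":[1.6,-3.5,0],"claw":1},
  {"dr":[0,0,0],"linear":[2.4,-5,0],"claw":1},
  {"dr":[0,0,0],"linear":[2.4,-5,0],"claw":1},
  {"dr":[0,0,0],"linear":[2.4,-5,0],"claw":1},
  {"dr":[0,0,0],"linear":[2.4,-5,0],"claw":1},
])

```text
time: 10.25
ee_pos: [0.5949, 0.0685, 0.1615]
eef_rot: [-0.0, 0.76, 0.65, -0.0]
ft_force: [-0.7, 0.6, -2.6]
gripper_width: 0.0122
grip_force: 59.8
```

Run:
```python
from h import *
import pickle
s=r.read_state();print(s["ee_pos"],s["eef_rot"],s["qd"].round(3),s["gripper_width"],s["ft_force"]);c=wrist(s,r.read_camera("wrist"));dump(c,"wlc.pkl")
save(c,"wlc.png",None,1.55)
```

```text
[0.59491907 0.06848476 0.16151253] [-4.84254559e-04  7.60271904e-01  6.49604784e-01 -1.49642826e-04] [ 0.008 -0.001 -0.001 -0.003 -0.002 -0.001] 0.01222060554763861 [-0.73299521  0.64215752 -2.56124813]
```

View pics/wlc.png

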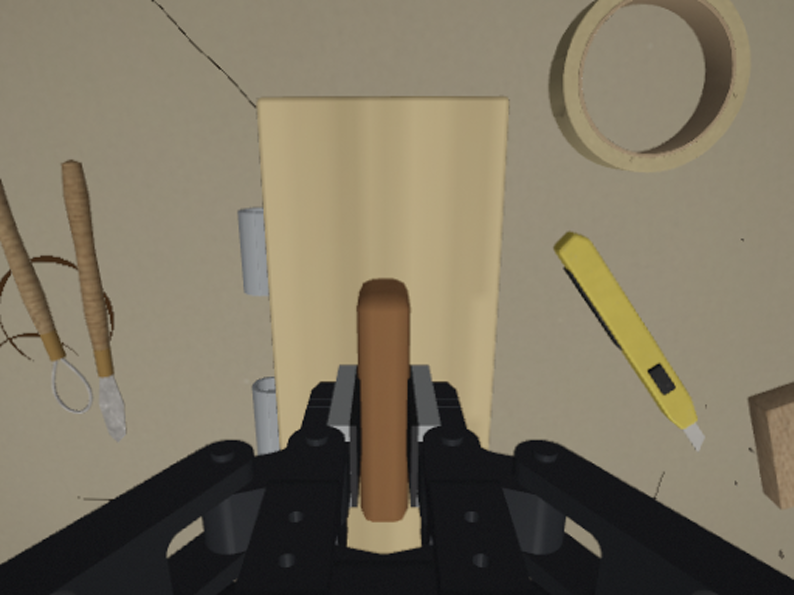

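The lid's far corners are at (257,99) and (508,99), the bar ends at (384,280) and (384,521), and the lid is square in the grip. I'll fit its pose.

Run:
```python
from fit import *
import pickle
np.set_printoptions(precision=4,suppress=True)
c=pickle.load(open("wlc.pkl","rb"));z=.1156
P=[[-.034,.084,z+.04],[.034,.084,z+.04],[0,.035,z+.062],[0,-.035,z+.062]]
uv=np.array([[257,99],[508,99],[384,281],[384,521]])/1.55
x,e=fit(c,uv,P,[.595,.0685,-.16]);print(x,e)
print(2*np.arctan2(.649605,.760272)-np.pi/2)
k=np.array([[-.0445,.049,z+.0075],[-.0445,.019,z+.0075],[-.0445,-.019,z+.0075]])
C,S=np.cos(x[2]),np.sin(x[2]);k2=k@np.array([[C,S,0],[-S,C,0],[0,0,1]])+[x[0],x[1],0];print(proj(c,k2)*1.55)
```

```text
[ 0.5957  0.0696 -0.1536] [[-1.0149 -3.6061]
 [ 1.4652 -4.1745]
 [-0.4509  7.3311]
 [ 0.0326  1.1838]]
-0.15666693134459675
[[253.8087 209.0222]
 [259.7719 292.7737]
 [266.9105 388.59  ]]
```

>>> arm_command([
  {"dr":[0,0,0],"linear":[0.1,-0.08,-2.5],"claw":1},
  {"dr":[0,0,0],"linear":[0.1,-0.08,-4.5],"claw":1},
  {"dr":[0,0,0],"linear":[0.1,-0.08,-6],"claw":1},
  {"dr":[0,0,0],"linear":[0.1,-0.08,-6.5],"claw":1},
  {"dr":[0,0,0],"linear":[0.1,-0.08,-6.5],"claw":1},
])

```text
time: 10.8
ee_pos: [0.596, 0.0672, 0.0962]
eef_rot: [-0.0, 0.76, 0.65, -0.001]
ft_force: [-0.4, -0.6, -2.1]
gripper_width: 0.0126
grip_force: 59.7
```

>>> arm_command([
  {"dr":[0,0,0],"linear":[0,0,-0.2],"claw":1},
  {"dr":[0,0,0],"linear":[0,0,-0.4],"claw":1},
  {"dr":[0,0,0],"linear":[0,0,-0.6],"claw":1},
  {"dr":[0,0,0],"linear":[0,0,-0.7],"claw":1},
  {"dr":[0,0,0],"linear":[0,0,-0.7],"claw":1},
])

```text
time: 11.3
ee_pos: [0.5966, 0.0663, 0.0897]
eef_rot: [0.0, 0.761, 0.649, 0.0]
ft_force: [0.3, -0.6, -2.8]
gripper_width: 0.0125
grip_force: 59.8
```

>>> arm_command([
  {"dr":[0,0,0],"linear":[0,0.05,-0.2],"claw":1},
  {"dr":[0,0,0],"linear":[0,0.05,-0.35],"claw":1},
  {"dr":[0,0,0],"linear":[0,0.05,-0.5],"claw":1},
  {"dr":[0,0,0],"linear":[0,0.05,-0.6],"claw":1},
  {"dr":[0,0,0],"linear":[0,0.05,-0.6],"claw":1},
])

```text
time: 11.8
ee_pos: [0.5966, 0.0668, 0.0841]
eef_rot: [0.0, 0.761, 0.649, 0.0]
ft_force: [-1.4, 0.2, 1.2]
gripper_width: 0.0121
grip_force: 60.4
```

>>> arm_command([
  {"dr":[0,0,0],"linear":[0,0,-0.15],"claw":1},
  {"dr":[0,0,0],"linear":[0,0,-0.15],"claw":1},
  {"dr":[0,0,0],"linear":[0,0,-0.15],"claw":1},
])

```text
time: 12.1
ee_pos: [0.5966, 0.0668, 0.0841]
eef_rot: [0.0, 0.761, 0.649, 0.0]
ft_force: [-3.9, -0.2, 10.4]
gripper_width: 0.0126
grip_force: 61.5
```

>>> arm_command([
  {"dr":[0,0,0],"linear":[0,0,0.1],"claw":0.5},
  {"dr":[0,0,0],"linear":[0,0,0.2],"claw":0.3},
  {"dr":[0,0,0],"linear":[0,0,0.5],"claw":0.3},
  {"dr":[0,0,0],"linear":[0,0,4],"claw":0.0},
  {"dr":[0,0,0],"linear":[0,0,8],"claw":0.0},
  {"dr":[0,0,0],"linear":[0,0,13],"claw":0.0},
  {"dr":[0,0,0],"linear":[0,0,16.5],"claw":0.0},
  {"dr":[0,0,0],"linear":[0,0,16.5],"claw":0.0},
])

```text
time: 12.9
ee_pos: [0.5996, 0.0671, 0.2536]
eef_rot: [0.004, 0.761, 0.649, 0.005]
ft_force: [-0.5, -0.7, -0.2]
gripper_width: 0.0854
grip_force: 0.0
```

Run:
```python
from h import *
s=r.read_state();print(s["ee_pos"],s["gripper_width"]);c=wrist(s,r.read_camera("wrist"));dump(c,"wls.pkl")
```

```text
[0.59964621 0.06714478 0.25356766] 0.08543062488534572
```

>>> arm_command([
  {"dr":[0,0,0],"linear":[-14.8,-39.6,-5],"claw":0},
  {"dr":[0,0,0],"linear":[-14.8,-39.6,-5],"claw":0},
  {"dr":[0,0,0],"linear":[-14.8,-39.6,-5],"claw":0},
  {"dr":[0,0,0],"linear":[-14.8,-39.6,-5],"claw":0},
  {"dr":[0,0,0],"linear":[-14.8,-39.6,-5],"claw":0},
  {"dr":[0,0,0],"linear":[-14.8,-39.6,-5],"claw":0},
  {"dr":[0,0,0],"linear":[-14.8,-39.6,-5],"claw":0},
  {"dr":[0,0,0],"linear":[-14.8,-39.6,-5],"claw":0},
])

```text
time: 13.75
ee_pos: [0.4559, -0.3065, 0.1982]
eef_rot: [-0.001, 0.761, 0.649, -0.0]
ft_force: [1.0, -0.2, -0.2]
gripper_width: 0.0855
grip_force: 0.0
```

>>> arm_command([
  {"dr":[0,0,0],"linear":[-0.8,-2,0],"claw":0},
  {"dr":[0,0,0],"linear":[-0.8,-2,0],"claw":0},
  {"dr":[0,0,0],"linear":[-0.8,-2,0],"claw":0},
])

```text
time: 14.05
ee_pos: [0.449, -0.3248, 0.1988]
eef_rot: [-0.001, 0.761, 0.649, 0.0]
ft_force: [-0.9, -0.2, -0.3]
gripper_width: 0.0853
grip_force: 0.0
```

Run:
```python
from h import *
import pickle
s=r.read_state();print(s["ee_pos"],s["eef_rot"],s["qd"].round(3));c=wrist(s,r.read_camera("wrist"));dump(c,"wpin.pkl")
p=pickle.load(open("wls.pkl","rb"))
print(proj(c,[[.4836,-.1358,.004],[.4548,-.3054,.004]]))
b=cv2.resize(c["frame"][:,100:400],None,fx=1.5,fy=1.5,interpolation=cv2.INTER_CUBIC);a=cv2.resize(p["frame"][20:250,150:350],None,fx=1.7,fy=1.7,interpolation=cv2.INTER_CUBIC)
im=np.zeros((b.shape[0],a.shape[1]+b.shape[1],3),np.uint8);im[:a.shape[0],b.shape[1]:]=a;im[:,:b.shape[1]]=b
print(im.shape);cv2.imwrite("pics/pin.png",im[:,:,::-1])
```

```text
[ 0.44896107 -0.32479822  0.19879215] [-1.43315379e-03  7.61094439e-01  6.48639499e-01  9.14019889e-06] [ 0.03  -0.012 -0.002  0.002  0.002 -0.   ]
[[252.07228111 -51.40702284]
 [249.92051137 144.84557015]]
(576, 790, 3)
```

View pics/pin.png

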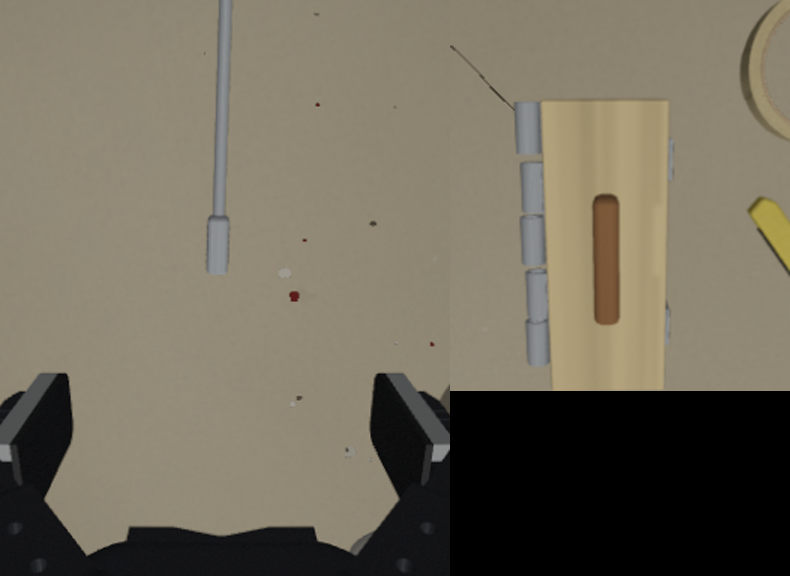

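The lid is seated and its knuckles sit in line with the case's, about 1 mm off. The pin's shaft runs from (225,0) to (219,213), with the tab from (218,217) to (217.5,273).

Run:
```python
from h import *
import pickle
np.set_printoptions(precision=4,suppress=True)
c=pickle.load(open("wpin.pkl","rb"))
f=lambda L:np.array(L,float)/1.5+[100,0]
a=atz(c,f([[225.5,1],[219.2,210]]),.004);print(a,np.arctan2(-(a[0]-a[1])[0],(a[0]-a[1])[1]))
print(atz(c,f([[218,217],[217.5,272]]),.018))
```

```text
[[ 0.4756 -0.1768  0.004 ]
 [ 0.4518 -0.3     0.004 ]] -0.19014199325754988
[[ 0.4508 -0.3023  0.018 ]
 [ 0.4447 -0.338   0.018 ]]
```

>>> arm_command([
  {"dr":[0,0,-0.032],"linear":[-0.3,-0.1,-5],"claw":0},
  {"dr":[0,0,-0.032],"linear":[-0.3,-0.1,-10],"claw":0},
  {"dr":[0,0,-0.032],"linear":[-0.3,-0.1,-14],"claw":0},
  {"dr":[0,0,-0.032],"linear":[-0.3,-0.1,-16.5],"claw":0.3},
  {"dr":[0,0,-0.032],"linear":[-0.3,-0.1,-16.5],"claw":0.3},
  {"dr":[0,0,-0.032],"linear":[-0.3,-0.1,-16.5],"claw":0.3},
  {"dr":[0,0,-0.032],"linear":[-0.3,-0.1,-16.5],"claw":0.3},
])

```text
time: 14.8
ee_pos: [0.4481, -0.3265, 0.037]
eef_rot: [0.002, 0.771, 0.637, 0.0]
ft_force: [0.3, 0.3, 0.0]
gripper_width: 0.0598
grip_force: 0.0
```

>>> arm_command([
  {"dr":[0,0,0],"linear":[-0.2,0,-2],"claw":0.3},
  {"dr":[0,0,0],"linear":[-0.2,0,-3.2],"claw":0.4},
  {"dr":[0,0,0],"linear":[-0.2,0,-3.2],"claw":0.6},
  {"dr":[0,0,0],"linear":[-0.2,0,-3.2],"claw":1},
  {"dr":[0,0,0],"linear":[-0.2,0,-3.2],"claw":1},
  {"dr":[0,0,0],"linear":[-0.2,0,-3.2],"claw":1},
  {"dr":[0,0,0],"linear":[-0.2,0,-3.2],"claw":1},
  {"dr":[0,0,0],"linear":[-0.2,0,-3.2],"claw":1},
], squeeze=60)

```text
time: 15.6
ee_pos: [0.4453, -0.3268, 0.0042]
eef_rot: [0.001, 0.771, 0.637, 0.0]
ft_force: [-0.7, 0.6, 6.2]
gripper_width: 0.0123
grip_force: 60.7
```

>>> arm_command([
  {"dr":[0,0,0],"linear":[0,0,2],"claw":1},
  {"dr":[0,0,0.01],"linear":[1,1.5,4],"claw":1},
  {"dr":[0,0,0.032],"linear":[3,5,4],"claw":1},
  {"dr":[0,0,0.032],"linear":[5,9,4],"claw":1},
  {"dr":[0,0,0.032],"linear":[6.1,11.2,3.4],"claw":1},
  {"dr":[0,0,0.032],"linear":[6.1,11.2,3.4],"claw":1},
  {"dr":[0,0,0.032],"linear":[6.1,11.2,3.4],"claw":1},
  {"dr":[0,0,0.032],"linear":[6.1,11.2,3.4],"claw":1},
])

```text
time: 16.4
ee_pos: [0.5052, -0.215, 0.0372]
eef_rot: [0.0, 0.761, 0.649, -0.0]
ft_force: [0.0, -0.4, -0.5]
gripper_width: 0.0122
grip_force: 59.9
```

Run:
```python
from h import *
s=[r.read_state()]
c=wrist(s[0],r.read_camera("wrist"));dump(c,"wpi.pkl")
for n in("scene","top"): dump(r.read_camera(n),n+"2.pkl"); s.append(r.read_state())
P=np.mean([x["ee_pos"] for x in s],0);q=s[-1]["eef_rot"];yaw=2*np.arctan2(q[2],q[1])-np.pi/2
print(P,yaw,s[-1]["qd"].round(3),s[-1]["ft_force"])
h=np.array([.5523,.0740]);d=np.array([-np.sin(-.158),np.cos(-.158)]);n=np.array([d[1],-d[0]])
print("along mm",(P[:2]-h)@d*1000,"lateral",(P[:2]-h)@n*1000)
# shaft edges in wrist image: measure direction & centre vs predicted
g=cv2.cvtColor(c["frame"],cv2.COLOR_RGB2GRAY)
dd=np.array([-np.sin(yaw),np.cos(yaw)])
for L in(.04,.06,.08,.1):
    p=proj(c,[[*(P[:2]+dd*L),P[2]]])[0];u,v=p.round().astype(int)
    print(L,p,c["frame"][v,u-25:u+26:2].astype(int).ptp(1) if 0 else g[v,u-24:u+25:2])
```

```text
[ 0.50521859 -0.21515898  0.03724482] -0.15950843768716294 [0.003 0.002 0.002 0.002 0.001 0.001] [ 0.66335567 -0.52689448 -0.56337218]
along mm -292.9651473835804 lateral -0.9976993093713221
0.04 [246.31578163 170.1334419 ] [147 147 147 146 146 146 147 147 116 115 130 140 146 149 148 143 136 120
 147 147 147 146 146 145 146]
0.06 [246.3191602  123.19433104] [146 145 145 146 146 146 147 147 110 116 131 140 146 150 148 144 138 122
 145 146 146 147 146 147 147]
0.08 [246.32441786  72.6459617 ] [145 146 146 146 145 145 145 145 102 117 131 139 146 152 147 143 138 126
 126 145 145 145 144 145 144]
0.1 [246.33201048  18.38143334] [140 142 142 142 142 143 143 142  95 116 128 137 144 153 146 142 137 127
 126 141 141 142 143 143 142]
```

>>> arm_command([
  {"dr":[0,0,0],"linear":[0.1,0,0.1],"claw":1},
  {"dr":[0,0,0],"linear":[0.18,0.5,0.1],"claw":1},
  {"dr":[0,0,0],"linear":[0.26,1.0,0.1],"claw":1},
  {"dr":[0,0,0],"linear":[0.3,1.3,0.1],"claw":1},
  {"dr":[0,0,0],"linear":[0.34,1.5,0.1],"claw":1},
  {"dr":[0,0,0],"linear":[0.37,1.7,0.1],"claw":1},
  {"dr":[0,0,0],"linear":[0.4,1.9,0.1],"claw":1},
  {"dr":[0,0,0],"linear":[0.4,1.9,0.1],"claw":1},
])

```text
time: 17.35
ee_pos: [0.5096, -0.195, 0.0382]
eef_rot: [0.0, 0.761, 0.649, 0.0]
ft_force: [-0.1, -0.5, -1.3]
gripper_width: 0.0126
grip_force: 59.9
```

>>> arm_command([
  {"dr":[0,0,0],"linear":[0.06,0.4,0],"claw":1},
  {"dr":[0,0,0],"linear":[0.13,0.8,0],"claw":1},
  {"dr":[0,0,0],"linear":[0.19,1.2,0],"claw":1},
  {"dr":[0,0,0],"linear":[0.25,1.6,0],"claw":1},
  {"dr":[0,0,0],"linear":[0.32,2.0,0],"claw":1},
  {"dr":[0,0,0],"linear":[0.35,2.2,0],"claw":1},
  {"dr":[0,0,0],"linear":[0.35,2.2,0],"claw":1},
])

```text
time: 18.05
ee_pos: [0.5131, -0.1729, 0.0382]
eef_rot: [0.0, 0.761, 0.649, 0.0]
ft_force: [-0.1, 0.3, -0.4]
gripper_width: 0.0126
grip_force: 59.9
```

```bash
cat > chk.py <<'E'
from h import *
P=[];F=[]
for i in range(3):
    c=r.read_camera("wrist");s=r.read_state();P.append(s["ee_pos"]);F.append(s["ft_force"])
P=np.mean(P,0);q=s["eef_rot"];yaw=2*np.arctan2(q[2],q[1])-np.pi/2
h=np.array([.5523,.0740]);d=np.array([-np.sin(-.158),np.cos(-.158)]);n=np.array([d[1],-d[0]])
print(P.round(4),yaw.round(4),"F",np.mean(F,0).round(1),"M",s["moment"].round(2),"along",(P[:2]-h)@d*1000,"tip",(P[:2]-h)@d*1000+197,"lat",(P[:2]-h)@n*1000,s["gripper_width"])
E
python3 chk.py
```

```text
[ 0.5131 -0.1732  0.0382] -0.158 F [ 0.  -0.6 -1.3] M [-0.05  0.05 -0.  ] along -250.30204303551568 tip -53.30204303551568 lat 0.2148376824488525 0.012339626593242904
```

>>> arm_command([
  {"dr":[0,0,0],"linear":[0.06,0.4,0],"claw":1},
  {"dr":[0,0,0],"linear":[0.13,0.8,0],"claw":1},
  {"dr":[0,0,0],"linear":[0.19,1.2,0],"claw":1},
  {"dr":[0,0,0],"linear":[0.25,1.6,0],"claw":1},
  {"dr":[0,0,0],"linear":[0.32,2.0,0],"claw":1},
  {"dr":[0,0,0],"linear":[0.38,2.4,0],"claw":1},
  {"dr":[0,0,0],"linear":[0.45,2.8,0],"claw":1},
  {"dr":[0,0,0],"linear":[0.45,2.8,0],"claw":1},
])

```text
time: 19.0
ee_pos: [0.5176, -0.1447, 0.0382]
eef_rot: [-0.0, 0.76, 0.649, 0.0]
ft_force: [-0.1, 0.9, -1.2]
gripper_width: 0.0121
grip_force: 59.9
```

```bash
python3 chk.py
```

```text
[ 0.5176 -0.1451  0.0382] -0.1579 F [ 0.4  0.3 -1.1] M [-0.05  0.03  0.01] along -221.85332781105873 tip -24.853327811058733 lat 0.23848063703912437 0.012100065898087986
```

>>> arm_command([
  {"dr":[0,0,0],"linear":[0.06,0.4,0],"claw":1},
  {"dr":[0,0,0],"linear":[0.13,0.8,0],"claw":1},
  {"dr":[0,0,0],"linear":[0.19,1.2,0],"claw":1},
  {"dr":[0,0,0],"linear":[0.25,1.6,0],"claw":1},
  {"dr":[0,0,0],"linear":[0.32,2.0,0],"claw":1},
  {"dr":[0,0,0],"linear":[0.38,2.4,0],"claw":1},
  {"dr":[0,0,0],"linear":[0.45,2.8,0],"claw":1},
  {"dr":[0,0,0],"linear":[0.45,2.8,0],"claw":1},
])

```text
time: 19.95
ee_pos: [0.5221, -0.1167, 0.0382]
eef_rot: [-0.0, 0.76, 0.649, 0.0]
ft_force: [0.1, -0.2, -0.6]
gripper_width: 0.0122
grip_force: 59.9
```

>>> arm_command([
  {"dr":[0,0,0],"linear":[0.06,0.4,0],"claw":1},
  {"dr":[0,0,0],"linear":[0.13,0.8,0],"claw":1},
  {"dr":[0,0,0],"linear":[0.19,1.2,0],"claw":1},
  {"dr":[0,0,0],"linear":[0.25,1.6,0],"claw":1},
  {"dr":[0,0,0],"linear":[0.32,2.0,0],"claw":1},
  {"dr":[0,0,0],"linear":[0.38,2.4,0],"claw":1},
  {"dr":[0,0,0],"linear":[0.45,2.8,0],"claw":1},
  {"dr":[0,0,0],"linear":[0.45,2.8,0],"claw":1},
])

```text
time: 20.75
ee_pos: [0.5267, -0.0887, 0.0382]
eef_rot: [-0.0, 0.761, 0.649, 0.0]
ft_force: [-0.7, 0.6, -1.9]
gripper_width: 0.0122
grip_force: 59.9
```

```bash
python3 chk.py
```

```text
[ 0.5266 -0.089   0.0382] -0.1579 F [-0.3  0.3 -1.1] M [0.01 0.08 0.13] along -165.0463258243484 tip 31.9536741756516 lat 0.26779757444886965 0.012170766673662282
```

>>> arm_command([
  {"dr":[0,0,0],"linear":[0.06,0.4,0],"claw":1},
  {"dr":[0,0,0],"linear":[0.13,0.8,0],"claw":1},
  {"dr":[0,0,0],"linear":[0.19,1.2,0],"claw":1},
  {"dr":[0,0,0],"linear":[0.25,1.6,0],"claw":1},
  {"dr":[0,0,0],"linear":[0.32,2.0,0],"claw":1},
  {"dr":[0,0,0],"linear":[0.38,2.4,0],"claw":1},
  {"dr":[0,0,0],"linear":[0.45,2.8,0],"claw":1},
  {"dr":[0,0,0],"linear":[0.45,2.8,0],"claw":1},
])

```text
time: 21.7
ee_pos: [0.5312, -0.0607, 0.0382]
eef_rot: [-0.0, 0.761, 0.649, 0.0]
ft_force: [-0.5, -0.3, -0.6]
gripper_width: 0.0125
grip_force: 59.9
```

>>> arm_command([
  {"dr":[0,0,0],"linear":[0.06,0.4,0],"claw":1},
  {"dr":[0,0,0],"linear":[0.13,0.8,0],"claw":1},
  {"dr":[0,0,0],"linear":[0.19,1.2,0],"claw":1},
  {"dr":[0,0,0],"linear":[0.25,1.6,0],"claw":1},
  {"dr":[0,0,0],"linear":[0.32,2.0,0],"claw":1},
  {"dr":[0,0,0],"linear":[0.37,2.35,0],"claw":1},
  {"dr":[0,0,0],"linear":[0.37,2.35,0],"claw":1},
])

```text
time: 22.4
ee_pos: [0.5349, -0.0371, 0.0382]
eef_rot: [-0.0, 0.761, 0.649, 0.0]
ft_force: [-1.0, 0.6, -0.7]
gripper_width: 0.0123
grip_force: 59.9
```

```bash
python3 chk.py
```

```text
[ 0.5348 -0.0375  0.0382] -0.1579 F [-0.7  0.2 -0.9] M [0.04 0.19 0.13] along -112.83059272488794 tip 84.16940727511206 lat 0.26974063077479865 0.012929500491005521
```

>>> arm_command([
  {"dr":[0,0,0],"linear":[0.02,0.1,0],"claw":1},
  {"dr":[0,0,0],"linear":[0.03,0.2,0],"claw":1},
  {"dr":[0,0,0],"linear":[0.05,0.3,0],"claw":1},
  {"dr":[0,0,0],"linear":[0.06,0.4,0],"claw":1},
  {"dr":[0,0,0],"linear":[0.08,0.5,0],"claw":1},
  {"dr":[0,0,0],"linear":[0.08,0.5,0],"claw":1},
])

```text
time: 23.15
ee_pos: [0.5356, -0.0326, 0.0382]
eef_rot: [-0.0, 0.761, 0.649, 0.0]
ft_force: [-1.2, 1.1, -1.5]
gripper_width: 0.0124
grip_force: 59.9
```

```bash
python3 chk.py
```

```text
[ 0.5356 -0.0326  0.0382] -0.1581 F [-1.   1.  -1.3] M [-0.    0.2   0.17] along -107.89599304952853 tip 89.10400695047147 lat 0.2771123079047699 0.012368848266660053
```

>>> arm_command([
  {"dr":[0,0,0],"linear":[0.01,0.07,0],"claw":1},
  {"dr":[0,0,0],"linear":[0.02,0.14,0],"claw":1},
  {"dr":[0,0,0],"linear":[0.03,0.2,0],"claw":1},
  {"dr":[0,0,0],"linear":[0.03,0.2,0],"claw":1},
])

```text
time: 23.7
ee_pos: [0.5358, -0.0313, 0.0382]
eef_rot: [0.0, 0.761, 0.649, -0.0]
ft_force: [-2.5, -4.5, -0.4]
gripper_width: 0.0123
grip_force: 59.9
```

```bash
python3 chk.py
```

```text
[ 0.5358 -0.0313  0.0382] -0.1576 F [-1.5 -5.4 -0.8] M [-0.86  0.33  0.16] along -106.59949795143267 tip 90.40050204856733 lat 0.2672084712956856 0.012472591171588346
```

>>> arm_command([
  {"dr":[0,0,0],"linear":[0.01,0.07,0],"claw":1},
  {"dr":[0,0,0],"linear":[0.01,0.07,0],"claw":1},
  {"dr":[0,0,0],"linear":[0,0,0],"claw":1},
  {"dr":[0,0,0],"linear":[0,0,0],"claw":0.8},
  {"dr":[0,0,0],"linear":[0,0,0],"claw":0.6},
  {"dr":[0,0,0],"linear":[0,0,0],"claw":0.5},
  {"dr":[0,0,0],"linear":[0,0,0],"claw":0.5},
  {"dr":[0,0,0],"linear":[0,0,0],"claw":0.5},
])

```text
time: 24.65
ee_pos: [0.5361, -0.0305, 0.0383]
eef_rot: [0.0, 0.761, 0.649, 0.0]
ft_force: [0.1, -0.3, -0.5]
gripper_width: 0.0425
grip_force: 0.0
```

>>> arm_command([
  {"dr":[0,0,0],"linear":[0,0,2],"claw":0.5},
  {"dr":[0,0,0],"linear":[0,0,5],"claw":0.5},
  {"dr":[0,0,0],"linear":[0,0,9],"claw":0.3},
  {"dr":[0,0,0],"linear":[0,-3,13],"claw":0},
  {"dr":[0,0,0],"linear":[0,-5,17],"claw":0},
  {"dr":[0,0,0],"linear":[0,-7,20],"claw":0},
  {"dr":[0,0,0],"linear":[0,-7,20],"claw":0},
  {"dr":[0,0,0],"linear":[0,-7,20],"claw":0},
])

```text
time: 25.45
ee_pos: [0.5358, -0.1009, 0.2384]
eef_rot: [0.0, 0.761, 0.649, 0.0]
ft_force: [-0.5, 1.6, -0.9]
gripper_width: 0.0854
grip_force: 0.0
```

Run:
```python
from h import *
s=r.read_state();print(s["ee_pos"],s["ft_force"]);c=wrist(s,r.read_camera("wrist"));dump(c,"wf.pkl");save(c,"wf.png",None,1.5)
h=np.array([.5531,.0748]);d=np.array([.1573,.9875])
g=cv2.cvtColor(c["frame"],cv2.COLOR_RGB2GRAY)
# profile along the hinge axis, every 1 mm, case frame y; at z of knuckle top
for y0 in(-130,-90,-60,-20,20,50,80):
    L=np.arange(y0,y0+40,2);p=proj(c,[[*(h+d*y/1000),.0455] for y in L]).round().astype(int)
    print(y0,[int(g[v,u]) if 0<=u<512 and 0<=v<384 else -1 for u,v in p])
```

```text
[ 0.53582102 -0.10086215  0.23844861] [-0.48591765  1.58886072 -0.91434859]
-130 [139, 138, 137, 137, 137, 145, 144, 144, 145, 145, 145, 145, 145, 144, 146, 146, 145, 145, 145, 145]
-90 [146, 145, 145, 115, 137, 141, 141, 141, 141, 141, 141, 141, 140, 140, 140, 140, 140, 139, 140, 141]
-60 [140, 140, 139, 140, 141, 133, 142, 142, 144, 141, 140, 141, 142, 141, 142, 140, 139, 140, -1, -1]
-20 [-1, -1, -1, -1, -1, -1, -1, -1, -1, -1, -1, -1, -1, -1, -1, -1, -1, -1, -1, -1]
20 [-1, -1, -1, -1, -1, -1, -1, -1, -1, -1, -1, -1, -1, -1, -1, -1, -1, -1, -1, -1]
50 [-1, -1, -1, -1, -1, -1, -1, -1, -1, -1, -1, -1, -1, -1, -1, -1, -1, -1, -1, -1]
80 [-1, -1, -1, -1, -1, -1, -1, -1, -1, -1, -1, -1, -1, -1, -1, -1, -1, -1, -1, -1]
```

```bash
python3 -c "
from station import r
print(r.sign_off())"
```

```text
the job is handed in; nothing more can be done
None
```

The job is handed in at about 25 s: the spare jar stands in the middle cell, the lid is on with its knuckles between the case's, and the pin is pushed through until its tab met the end knuckle (felt as a contact force and checked in the last wrist image, though the pin's far tip was not seen).

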